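# Line up the pharmacy containers by height on the row board

## Task

Line up the three amber bottles and the white jar on the white row board in order of height, one standing upright and centred on each blue ring, with the tallest next to the red end stop and the shortest next to the grey one. Set them down rather than dropping them, do not knock any of them over, and leave the tape dispenser where it is.

Things in the scene. Friction and masses are not known exactly. Their poses are not given: they have to be found in the camera images.
- dark_bottle: the largest amber bottle: 135 mm tall, black cap, no white on its label (dark with a blue band); glass body 64 mm in diameter up to 91 mm above the underside, where it can be gripped; shoulder and narrow cap above; 0.2 to 0.4 kg. It starts standing on the wooden counter (top at z = 0.006 m, on the right). Origin: centre of its underside, z up; its yaw does not matter, it is round.
- label_bottle: the middle amber bottle: 120 mm tall, black cap, white label with a blue band; body 54 mm in diameter up to 81 mm, where it can be gripped; shoulder and narrow cap above; 0.15 to 0.26 kg. It starts standing on the wooden counter (top at z = 0.006 m, on the right). Origin: centre of its underside, z up; its yaw does not matter, it is round.
- white_cap_bottle: the smallest amber bottle: 100 mm tall, white cap, white label with a blue band; body 44 mm in diameter up to 67 mm, where it can be gripped; shoulder and narrow cap above; 0.04 to 0.08 kg. It starts standing on the wooden counter (top at z = 0.006 m, on the right). Origin: centre of its underside, z up; its yaw does not matter, it is round.
- jar: white ointment jar, 42 mm tall, 58 mm in diameter up to 29 mm, then a white lid 60 mm in diameter (fixed on) up to the top; 0.05 to 0.09 kg. It starts standing on the wooden counter (top at z = 0.006 m, on the right). Origin: centre of its underside, z up; its yaw does not matter, it is round.
- row_board: fixed white board lying on the stone worktop (z = 0, on the left), 120 mm (its x) by 400 mm (its y) and 12 mm thick, with four blue ring marks of 76 mm outer diameter with a centre dot, in a row along its y axis. Origin: centre of its underside. The ring centres lie at x = 0, y = -0.1275, -0.0425, +0.0425 and +0.1275 m in its frame, on its top (z = 0.012 m).
- red_stop: red end stop, a fixed block 100 x 24 x 22 mm across one end of the board, at y = +0.185 or -0.185 m in the board's frame, top at z = 0.034 m; which end changes from start to start. Origin: centre of its underside.
- grey_stop: grey end stop of the same size across the other end of the board. Origin: centre of its underside. (A tall wall post stands behind the gap between board and counter: front face at x = 0.74 m, from y = -0.18 to +0.02 m; carry things past it nearer to the robot.)
- tape_dispenser: black desk tape dispenser, 54 x 141 x 66 mm (its y is its length), loose, on the wooden counter to the right of the containers; a bystander. Origin: centre of its underside.
There are look-alikes about, which are no part of the job. Of the things shaped like the jar, the white one is meant.

How it is judged:
By the outcome, as a careful person would: the job done as asked, in the order asked, and still so for the second after the job is handed in, with the robot touching nothing.
It also fails if it takes over 107 s, if anything falls off the work surface, if the arm or the gripper's body presses on something with over 40 N, if the wrist force passes 120 N, or if a joint passes its speed limit or range.

## Robot

A 6-joint arm with a two-finger parallel gripper is mounted at the origin on the work surface; the furniture and walls round the work are solid. World frame = base frame: x ahead of the robot, y to its left, z up, the work surface at z = 0. Lengths are in mm, angles in rad, forces in N, time in s.
With the tool pointing down it reaches from about 300 to 775 mm from the base axis. Payload 14.6 kg.
Tool frame: the origin (TCP) lies midway between the tips of the shut fingers; the grasp point (between the pads) lies 19 mm behind it (pinch_z is the distance from the TCP to the grasp point, in mm); z points along the fingers, y is the direction in which the jaws open and shut (so a half turn about z gives the same grasp; the last joint's range is limited). The gripper opens to 94 mm and grips with 3 to 60 N. Pads are 16 mm wide; open, the fingers measure 119 mm over their backs; the gripper's body (75 mm by 177 mm) begins 78 mm behind the grasp point.
Start: joints at [1.066, 0.3, 1.521, -0, 1.321, -0.067], TCP at [233.167, 498.119, 205.446] pointing down, gripper open.
Joint ranges: [-3.03, 3.03], [-0.79, 2.21], [0.23, 2.52], [-1.04, 4.18], [0, 3.07], [-2.55, 2.55]. Speed limits (rad/s): [2.22, 2.22, 2.57, 3.14, 3.14, 3.14].

## Interface

Orientations are given as [roll, pitch, yaw] about the fixed x, y, z axes, in that order (R = Rz(yaw) Ry(pitch) Rx(roll)).
In Python, from cell import read_state, camera, sign_off, pinch_z gives the robot as it stands. The module is installed in compiled form; this text tells all that it offers.
- The arm moves only by the tool servo_tool, never from a script. Its argument "series" is a list of rows, each a list of 6 numbers: the shift along the tool's x, y, z in cm, then the turn, a rotation vector about the tool's x, y, z in rad. In form: [[tx, ty, tz, rx, ry, rz], ...]. A call has exactly 10 rows; each row is the pose to reach, as a shift and turn from the pose commanded when the call began, along the tool's axes at that moment; what a row does not reach only later rows make up. A row lasts 1/12 s, in which the tool goes at most 41.7 mm and 7.16 degrees, less where a joint would pass 70% of its speed; a pose out of reach is approached as far as the arm can. A call with a gripper value outside its range is refused whole. "gripper" is the finger opening in cm, from 0 to 9.4, set as the call begins (left out, the last holds). The fingers move at their own pace and stop on an object; "grip_force" is the grip in N (left out, the last holds). Time passes only in rows, so rows that repeat a pose let the fingers close, or fill a call up. It gives the time, the measured TCP pose, the force and the opening at its end, in the units of the state.
- read_state(): the state, without advancing time (a new reading comes with each control period).
- camera(name): name is "side" or "top" or "wrist"; returns a dict with "pixels" (480x640x3 uint8, red, green, blue), "fx", "fy", "cx", "cy" (pixels), "k1" (the pictures are not rectified: a ray, as slopes to the right and down, at radius r is drawn at 1 + k1 r^2 times it, then the intrinsics apply), "pose" (4x4, takes a point from camera to world coordinates); the wrist camera has in their place "mount" (4x4, takes a point from camera to tool coordinates, whose origin is the TCP and whose axes are the flange's). Camera axes: x right, y down, z forward; pixel columns grow to the right and rows downward; lengths in mm; the calibration is good to about 2 mm. A picture is of the moment at which its call begins: read the wrist's pose just before it. There is no depth.
- sign_off(): hands the job in, once; it reports no verdict.
The state is a dict: "clock": time; "joints": joint angles; "qd": joint speeds; "effort": joint torques, N m; "eef_pos": TCP position; "eef_rot": TCP orientation; "wrist_force": force on the tool from outside, world axes, zero at the start; "moment": the same for the moment, N m; "finger_gap": finger opening in mm.
Only numpy, scipy, OpenCV 4.12 (cv2) and the standard library are available. Lean on these libraries where they do the work, as an engineer would, in place of code of your own. Each camera call takes 0.05 s, during which the arm holds its last target.

## Working session

There is one attempt and no reset: what is moved stays moved. The work goes in short steps, Python scripts to look and compute and a tool call to move; the robot and the scene stay as the last step left them, time stands still between calls to the robot, and variables do not carry over. Pictures are saved under pics/ and viewed, and the job is handed in when it is done.

Besides the shell and the picture viewer there is one more tool, called after "Call:" by a JSON object that holds its "name" and its "arguments", one argument or row to a line. servo_tool: Moves the arm, as the interface text tells. Its arguments: {"type":"object","properties":{"series":{"type":"array"},"gripper":{"type":"number"},"grip_force":{"type":"number"}},"required":["series"]}

```bash
mkdir -p pics; ls; python3 - <<'E'
from cell import *
import cv2
s=read_state();print(s, pinch_z if not callable(pinch_z) else pinch_z())
for n in ["top","side"]:
    c=camera(n);cv2.imwrite(f"pics/{n}0.png",c["pixels"][:,:,::-1]);print(n,{k:c[k] for k in c if k!="pixels"})
E
```

```text
pics
{'clock': 0.0, 'joints': array([ 1.06642211e+00,  3.00499600e-01,  1.52159952e+00, -4.72961870e-05,
        1.32069059e+00, -6.65888094e-02]), 'qd': array([-0.00086005,  0.00179038, -0.000858  ,  0.00105268, -0.00013272,
        0.00233844]), 'effort': array([ 6.97115302e-04, -5.31828153e+01, -3.52729511e+01,  7.08051352e-02,
        2.45550263e-02, -1.39454842e-04]), 'eef_pos': array([233.04184709, 497.89047644, 204.86289847]), 'eef_rot': array([-3.14039520e+00, -3.39426838e-05,  2.70381896e+00]), 'wrist_force': array([-0.8577704 ,  0.5593282 ,  0.01205764]), 'moment': array([-0.05713724,  0.00261448,  0.00914252]), 'finger_gap': 94.22858432075522} 18.8
top {'fx': 618.2019699843519, 'fy': 618.2019699843519, 'cx': 320.6591638509553, 'cy': 229.7341389052694, 'k1': -0.07631122074605194, 'pose': array([[ 2.37145038e-02, -9.84142554e-01,  1.75786964e-01,
         3.05299011e+02],
       [-9.99553781e-01, -2.01467140e-02,  2.20533042e-02,
        -3.43696036e+01],
       [-1.81620654e-02, -1.76231507e-01, -9.84181180e-01,
         1.48075436e+03],
       [ 0.00000000e+00,  0.00000000e+00,  0.00000000e+00,
         1.00000000e+00]])}
side {'fx': 452.1142990681973, 'fy': 452.1142990681973, 'cx': 314.40200636523434, 'cy': 236.8623182338632, 'k1': -0.06793939311947106, 'pose': array([[ 8.65583847e-01, -2.24459210e-01,  4.47641226e-01,
         8.57419661e+01],
       [-5.00761370e-01, -3.90890169e-01,  7.72297175e-01,
        -8.10129954e+02],
       [ 1.62934073e-03, -8.92649393e-01, -4.50748718e-01,
         5.04488607e+02],
       [ 0.00000000e+00,  0.00000000e+00,  0.00000000e+00,
         1.00000000e+00]])}
```

View pics/top0.png

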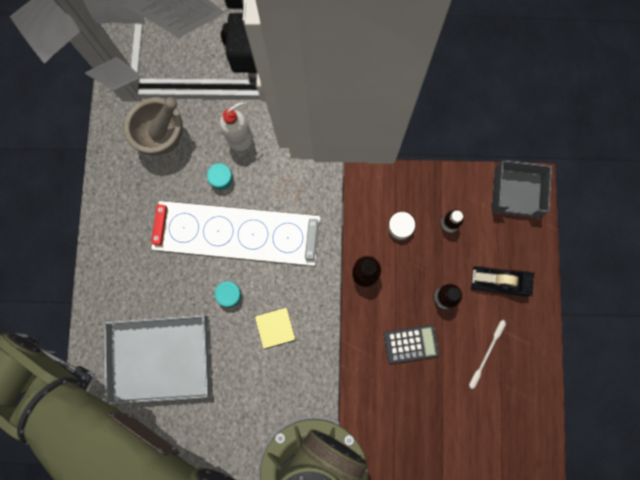

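View pics/side0.png

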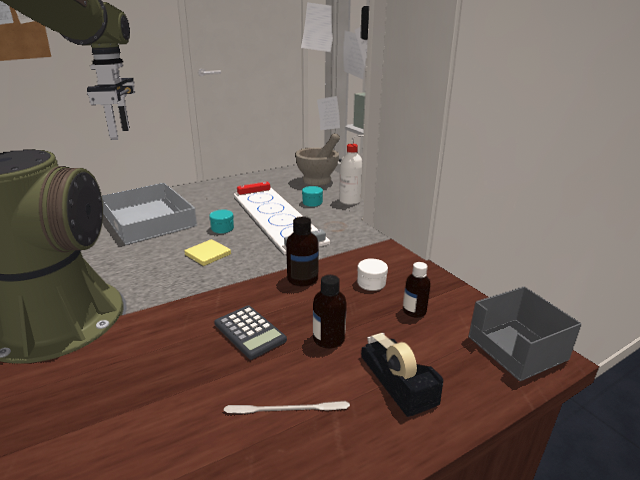

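The top view shows the red stop at px (159,225), the grey stop at (311,240) and the rings between them. The white jar is at (402,226). The teal jars at (219,176) and (228,294) are look-alikes. The amber bottles are near (367,271), (448,296) and (453,222). I'll enlarge the area to confirm which is which.

```bash
cat > h.py <<'E'
import numpy as np, cv2
from cell import *
def undist(c,u,v):
    x=(u-c["cx"])/c["fx"];y=(v-c["cy"])/c["fy"];rd=np.hypot(x,y);r=rd
    for _ in range(20): r=rd/(1+c["k1"]*r*r)
    s=r/rd if rd>0 else 1
    return np.array([x*s,y*s,1.])
def toz(c,u,v,z,T=None):
    T=c["pose"] if T is None else T
    d=T[:3,:3]@undist(c,u,v);o=T[:3,3]
    return o+d*(z-o[2])/d[2]
def proj(c,p,T=None):
    T=c["pose"] if T is None else T
    q=T[:3,:3].T@(np.asarray(p,float)-T[:3,3]);x,y=q[:2]/q[2];k=1+c["k1"]*(x*x+y*y)
    return np.array([c["fx"]*x*k+c["cx"],c["fy"]*y*k+c["cy"]])
def crop(c,u0,v0,u1,v1,f,name):
    im=np.ascontiguousarray(c["pixels"][v0:v1,u0:u1,::-1]);cv2.imwrite("pics/"+name,cv2.resize(im,None,fx=f,fy=f,interpolation=cv2.INTER_CUBIC))
E
python3 - <<'E'
from h import *
c=camera("top")
crop(c,340,190,540,320,4,"t1.png"); crop(c,140,190,330,275,4,"t2.png")
c=camera("side"); crop(c,270,200,450,420,3 if 0 else 2.7,"s1.png")
E
```

```text
(no output)
```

View pics/t1.png

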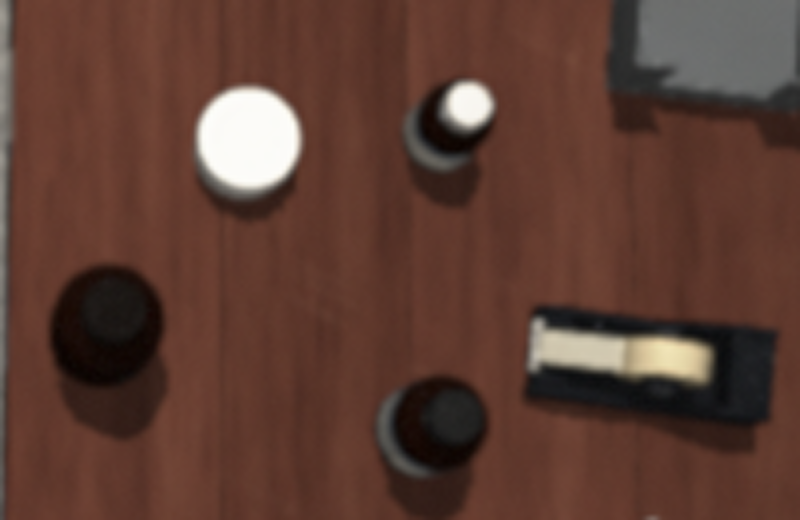

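View pics/t2.png

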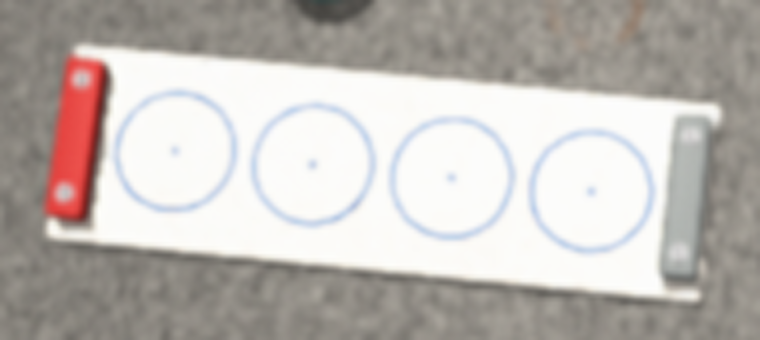

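View pics/s1.png

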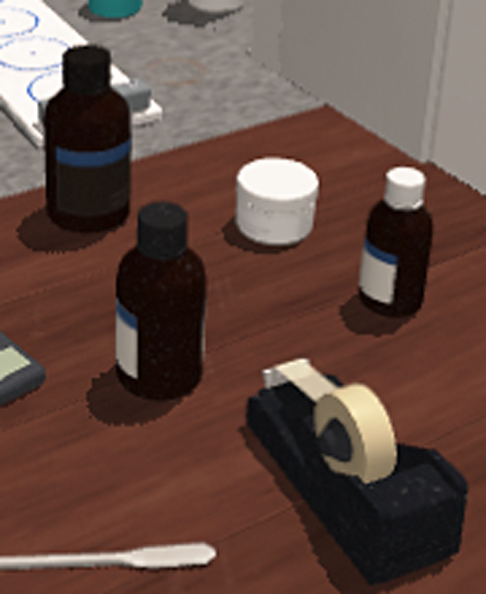

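```bash
cat >> h.py <<'E'
E
python3 - <<'E'
from h import *
c=camera("top"); s=camera("side")
o=lambda U,f,a:(U+.5)/f-.5+a
P={"dark":((113,305),141,(88,57)),"label":((455,414),126,(164,215)),"wc":((467,104),106,(406,178)),"jar":((249,138),48,(279,176))}
for n,(t,z,q) in P.items():
    a=toz(c,o(t[0],4,340),o(t[1],4,190),z); b=toz(s,o(q[0],2.7,270),o(q[1],2.7,200),z); print(n,a.round(1),b.round(1),"r",np.hypot(*a[:2]).round())
R=[toz(c,o(u,4,140),o(v,4,190),12) for u,v in [(175,151),(312,164),(451,178),(592,191)]]
for r in R: print(r.round(1),np.hypot(*r[:2]).round())
R=np.array(R);print(np.linalg.norm(np.diff(R,axis=0),axis=1)); d=R[0]-R[3];print("yaw of red->",np.arctan2(d[1],d[0]), np.linalg.norm(d)/3)
m=R.mean(0);print("fit",[ (m+d/np.linalg.norm(d)*k).round(1) for k in (127.5,42.5,-42.5,-127.5)])
# side check of dots
for k in (127.5,42.5,-42.5,-127.5): print(proj(s,m+d/np.linalg.norm(d)*k).round(1),end=' ')
for u,v in [(473.5,268),(533,295),(530,270)]: print(toz(c,u,v,40).round())
crop(s,225,175,345,255,6,"s2.png")
E
```

```text
dark [ 466.8 -109.1  141. ] [ 460.8 -116.6  141. ] r 479.0
label [ 412.4 -297.6  126. ] [ 409.5 -301.9  126. ] r 509.0
wc [ 589.6 -310.6  106. ] [ 585.6 -315.4  106. ] r 666.0
jar [ 578.5 -193.3   48. ] [ 578.5 -193.8   48. ] r 610.0
[566.6 332.9  12. ] 657.0
[560.3 248.4  12. ] 613.0
[553.5 163.4  12. ] 577.0
[547.3  77.8  12. ] 553.0
[84.73245231 85.31901016 85.86309321]
yaw of red-> 1.4951641826798534 85.30432709725024
fit [array([566.6, 332.8,  12. ]), array([560.1, 248. ,  12. ]), array([553.7, 163.3,  12. ]), array([547.3,  78.5,  12. ])]
[260.7 197.5] [271.1 207.8] [282.6 219.3] [295.6 232.3] [ 479. -362.   40.]
[ 418. -501.   40.]
[ 477. -496.   40.]
```

View pics/s2.png

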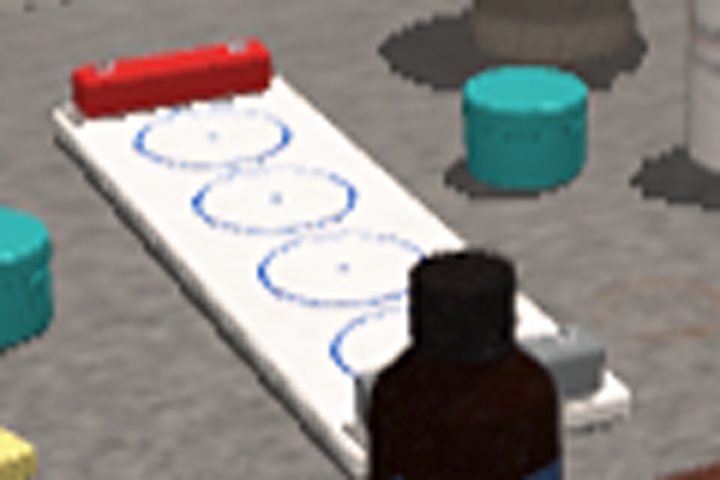

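Dark bottle: the one with the black cap and dark label, at px (367,271). Label bottle: black cap and white label, at (448,296). White-cap bottle: at (453,222). White jar: at (402,226). The side crop confirms all four by size, cap and label. The ring dots found from the side view agree with the top view to within about 0.6 px. Now I'll move over the dark bottle and turn the jaws across the row.

Call:
{"name": "servo_tool", "arguments": {
  "series": [
    [-1.5,-1.5,-0.3,0,0,0.1],
    [-4,-4,-0.6,0,0,0.22],
    [-7,-7,-1,0,0,0.34],
    [-10,-10,-1.5,0,0,0.46],
    [-13,-12.5,-2,0,0,0.58],
    [-16,-15.5,-2.5,0,0,0.7],
    [-19,-18,-2.5,0,0,0.82],
    [-22,-21,-2.5,0,0,0.94],
    [-25,-24,-2.5,0,0,1.06],
    [-28,-27,-2.5,0,0,1.18]
  ],
  "gripper": 9.4,
  "grip_force": 20
}}

```text
clock: 1.13
eef_pos: [371.6, 135.1, 230.7]
eef_rot: [3.141, -0.0, 1.518]
wrist_force: [1.1, 0.4, -0.2]
finger_gap: 93.9
```

```bash
cat >> h.py <<'E'
from scipy.spatial.transform import Rotation as Ro
def to(x,y,z,yaw=1.495):
    s=read_state();R=Ro.from_euler('xyz',s["eef_rot"]).as_matrix();p=s["eef_pos"]
    G=Ro.from_euler('xyz',[np.pi,0,yaw]).as_matrix()
    print("pos",p.round(1),"rot",s["eef_rot"].round(3),"gap",s["finger_gap"].round(1),"F",s["wrist_force"].round(1),"t",round(float(s["clock"]),2))
    print("shift cm",(R.T@(np.array([x,y,z])-p)/10).round(2),"turn",Ro.from_matrix(R.T@G).as_rotvec().round(3))
def wcam(name=None):
    s=read_state();c=camera("wrist");T=np.eye(4);T[:3,:3]=Ro.from_euler('xyz',s["eef_rot"]).as_matrix();T[:3,3]=s["eef_pos"]
    c["pose"]=T@c["mount"]
    if name: cv2.imwrite("pics/"+name,c["pixels"][:,:,::-1])
    return c
E
python3 -c "
from h import *
to(464,-112,240)
c=wcam();print(c['mount'].round(2),c['fx'])"
```

```text
Traceback (most recent call last):
  File "h.py", line 22, in to
    print("pos",p.round(1),"rot",s["eef_rot"].round(3),"gap",s["finger_gap"].round(1),"F",s["wrist_force"].round(1),"t",round(float(s["clock"]),2))
                                                             ^^^^^^^^^^^^^^^^^^^^^
AttributeError: 'float' object has no attribute 'round'
```

```bash
sed -i 's/s\["finger_gap"\].round(1)/round(float(s["finger_gap"]),1)/' h.py
python3 -c "
from h import *
to(464,-112,240)
c=wcam();print(c['mount'].round(2),c['fx'])"
```

```text
pos [371.6 135.1 230.7] rot [ 3.141 -0.     1.518] gap 93.9 F [ 1.1  0.4 -0.2] t 1.13
shift cm [-24.19  10.52  -0.93] turn [ 0.001 -0.     0.023]
[[   0.     -0.97   -0.24   68.39]
 [   1.      0.      0.     -0.59]
 [   0.     -0.24    0.97 -177.97]
 [   0.      0.      0.      1.  ]] 351.9743325972824
```

Call:
{"name": "servo_tool", "arguments": {
  "series": [
    [-2,0.8,-0.2,0,0,0.01],
    [-5,2,-0.4,0,0,0.023],
    [-8,3.5,-0.6,0,0,0.023],
    [-11,5,-0.9,0,0,0.023],
    [-14,6,-0.9,0,0,0.023],
    [-17,7.5,-0.9,0,0,0.023],
    [-20,8.7,-0.9,0,0,0.023],
    [-22.5,9.8,-0.9,0,0,0.023],
    [-24,10.5,-0.9,0,0,0.023],
    [-24.2,10.5,-0.9,0,0,0.023]
  ]
}}

```text
clock: 2.02
eef_pos: [465.5, -111.8, 239.0]
eef_rot: [-3.141, 0.0, 1.499]
wrist_force: [-0.1, -0.4, -0.3]
finger_gap: 94.1
```

```bash
python3 -c "
from h import *
to(464,-112,240)
c=wcam('w1.png')
print(proj(c,[466.8,-109,141]),proj(c,[460.8,-116.6,141]))"
```

```text
pos [ 465.5 -111.8  239. ] rot [-3.141  0.     1.499] gap 94.1 F [-0.1 -0.4 -0.3] t 2.02
shift cm [-0.03 -0.15 -0.1 ] turn [-0.001  0.     0.004]
[322.35140771 229.59929083] [315.62423358 239.19964666]
```

View pics/w1.png

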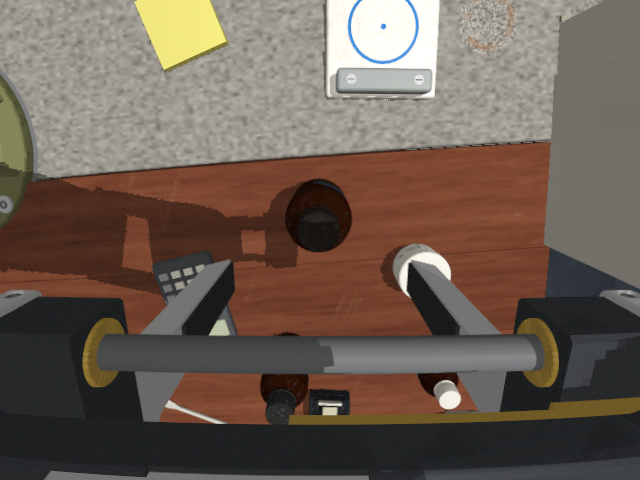

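The wrist view shows the dark bottle's cap at (319,231), almost under the tool. The jar is at (421,270), the label bottle's cap at (280,411), the white cap at (449,397), and the dot of the ring next to grey at (384,26).

```bash
python3 -c "
from h import *
c=wcam()
for n,u,v,z in [('dark',319,231,141),('lab',280,411,126),('wc',449,397,106),('dot4',383.5,26,12)]: print(n,toz(c,u,v,z).round(1))
crop(c,270,160,470,310,4,'w1c.png')
to(466,-112,6+70-18.8)
"
```

```text
dark [ 463.5 -108.9  141. ]
lab [ 411.5 -292.9  126. ]
wc [ 586.6 -306.4  106. ]
dot4 [544.7  78.1  12. ]
pos [ 464.8 -109.7  239.2] rot [-3.141 -0.     1.5  ] gap 94.2 F [-1.1  0.5  0. ] t 2.12
shift cm [-0.23  0.15 18.2 ] turn [-0.001 -0.     0.005]
```

View pics/w1c.png

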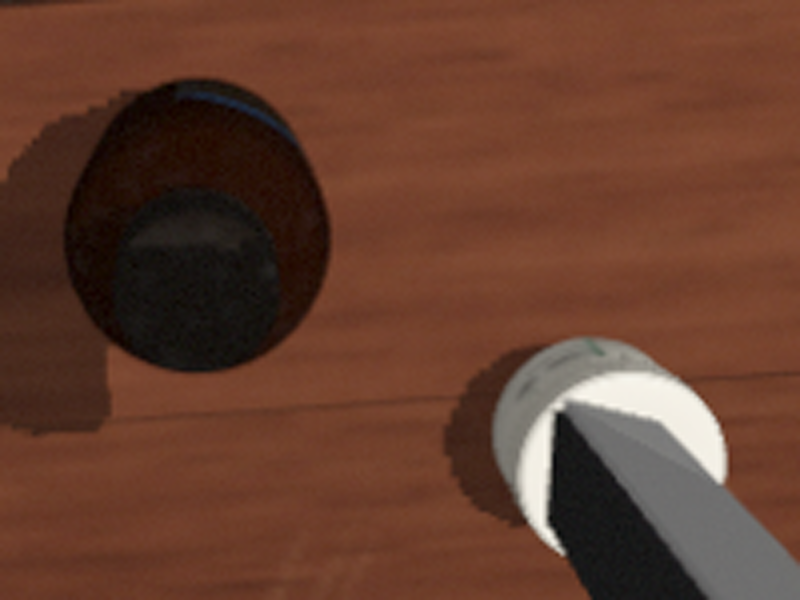

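Call:
{"name": "servo_tool", "arguments": {
  "series": [
    [-0.05,0,1,0,0,0],
    [-0.1,0,3,0,0,0],
    [-0.1,0,5.5,0,0,0],
    [-0.1,0,8,0,0,0],
    [-0.1,0,10.5,0,0,0],
    [-0.1,0,13,0,0,0],
    [-0.1,0,15.2,0,0,0],
    [-0.1,0,17,0,0,0],
    [-0.1,0,18,0,0,0],
    [-0.1,0,18.2,0,0,0]
  ]
}}

```text
clock: 2.95
eef_pos: [463.9, -109.6, 55.8]
eef_rot: [-3.139, -0.001, 1.502]
wrist_force: [-0.0, 0.3, -0.3]
finger_gap: 94.0
```

Call:
{"name": "servo_tool", "arguments": {
  "series": [
    [0,0,0,0,0,0],
    [0,0,0,0,0,0],
    [0,0,0,0,0,0],
    [0,0,0,0,0,0],
    [0,0,0,0,0,0],
    [0,0,0,0,0,0],
    [0,0,0,0,0,0],
    [0,0,0,0,0,0],
    [0,0,0,0,0,0],
    [0,0,0,0,0,0]
  ],
  "gripper": 5.5,
  "grip_force": 25
}}

```text
clock: 3.78
eef_pos: [465.1, -110.7, 58.0]
eef_rot: [3.141, 0.0, 1.501]
wrist_force: [-2.4, 0.5, 6.8]
finger_gap: 63.6
```

```bash
python3 -c "
from h import *
c=wcam('w2.png'); to(464,-110,140)"
```

```text
pos [ 465.2 -110.7   58. ] rot [3.141 0.    1.501] gap 63.6 F [-2.4  0.5  6.1] t 3.83
shift cm [ 0.06 -0.12 -8.2 ] turn [0.001 0.    0.006]
```

View pics/w2.png

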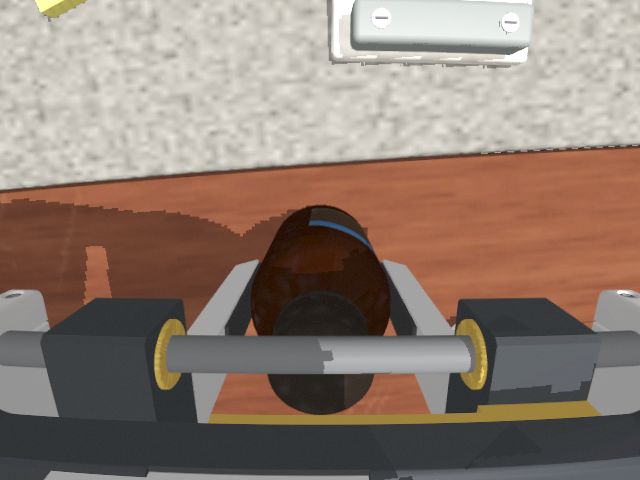

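Call:
{"name": "servo_tool", "arguments": {
  "series": [
    [0,0,-0.3,0,0,0],
    [0,0,-1,0,0,0],
    [0,0,-2,0,0,0],
    [0,0,-3.5,0,0,0],
    [0,0,-5,0,0,0],
    [0.5,0,-6.5,0,0,0],
    [1.5,0,-7.5,0,0,0],
    [3,0.3,-8,0,0,0],
    [5,0.8,-8,0,0,0],
    [7.5,1.4,-8,0,0,0]
  ]
}}

```text
clock: 4.67
eef_pos: [484.3, -36.1, 138.4]
eef_rot: [3.14, 0.0, 1.5]
wrist_force: [0.4, 0.1, -2.9]
finger_gap: 63.5
```

```bash
python3 -c "
from h import *
to(566.6,332.8,110)"
```

```text
pos [484.3 -36.1 138.4] rot [3.14 0.   1.5 ] gap 63.5 F [ 0.4  0.1 -2.9] t 4.67
shift cm [37.38  5.58  2.84] turn [0.001 0.    0.005]
```

Call:
{"name": "servo_tool", "arguments": {
  "series": [
    [2.5,0.4,0,0,0,0],
    [5.5,0.8,0,0,0,0],
    [9,1.3,0,0,0,0],
    [12.5,1.9,0,0,0,0],
    [16,2.4,0,0,0,0],
    [19.5,2.9,0,0,0,0],
    [23,3.4,0,0,0,0],
    [26,3.9,0,0,0,0],
    [29,4.3,0,0,0,0],
    [31.5,4.7,0,0,0,0]
  ]
}}

```text
clock: 5.5
eef_pos: [552.6, 276.9, 137.8]
eef_rot: [-3.141, -0.0, 1.502]
wrist_force: [-1.1, 0.1, -2.2]
finger_gap: 63.4
```

```bash
python3 -c "
from h import *
to(566.6,332.8,80)"
```

```text
pos [552.6 276.9 137.8] rot [-3.141 -0.     1.502] gap 63.4 F [-1.1  0.1 -2.2] t 5.5
shift cm [5.67 1.01 5.78] turn [-0.    -0.     0.007]
```

Call:
{"name": "servo_tool", "arguments": {
  "series": [
    [2,0.4,0.3,0,0,0],
    [4,0.8,1,0,0,0],
    [5.3,1,2,0,0,0],
    [5.6,1,3.2,0,0,0],
    [5.7,1,4.3,0,0,0],
    [5.7,1,5.2,0,0,0.007],
    [5.7,1,5.7,0,0,0.007],
    [5.7,1,5.8,0,0,0.007],
    [5.7,1,5.8,0,0,0.007],
    [5.7,1,5.8,0,0,0.007]
  ]
}}

```text
clock: 6.33
eef_pos: [567.4, 330.0, 80.2]
eef_rot: [3.141, -0.0, 1.493]
wrist_force: [0.2, -1.1, -2.3]
finger_gap: 63.6
```

```bash
python3 -c "
from h import *
to(566.6,332.8,64)
c=wcam('w3.png'); to(566.6,332.8,64)"
```

```text
pos [567.4 330.   80.2] rot [ 3.141 -0.     1.493] gap 63.6 F [ 0.2 -1.1 -2.3] t 6.33
shift cm [ 0.27 -0.1   1.62] turn [ 0.001 -0.    -0.002]
pos [567.4 330.1  80.2] rot [ 3.141e+00 -1.000e-03  1.493e+00] gap 64.0 F [-0.1 -0.3 -2. ] t 6.38
shift cm [ 0.26 -0.1   1.62] turn [ 0.001 -0.001 -0.002]
```

View pics/w3.png

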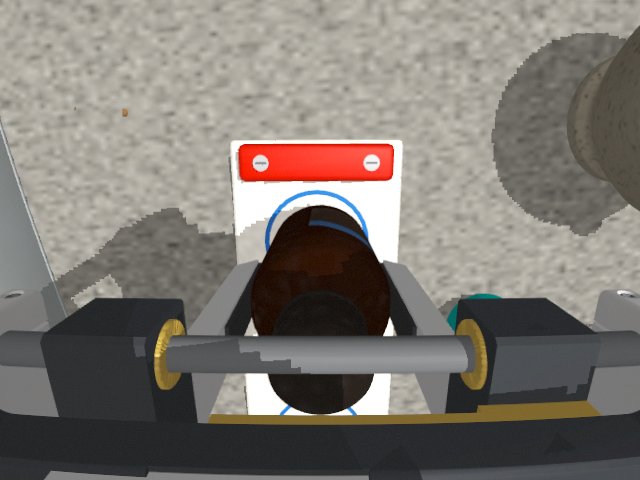

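Call:
{"name": "servo_tool", "arguments": {
  "series": [
    [0.2,-0.05,0.3,0,0,0],
    [0.25,-0.1,0.7,0,0,0],
    [0.25,-0.1,1.0,0,0,0],
    [0.25,-0.1,1.2,0,0,0],
    [0.25,-0.1,1.35,0,0,0],
    [0.25,-0.1,1.45,0,0,0],
    [0.25,-0.1,1.5,0,0,0],
    [0.25,-0.1,1.5,0,0,0],
    [0.25,-0.1,1.5,0,0,0],
    [0.25,-0.1,1.5,0,0,0]
  ]
}}

```text
clock: 7.22
eef_pos: [566.3, 332.9, 64.6]
eef_rot: [3.141, -0.0, 1.494]
wrist_force: [-0.0, -0.2, -2.7]
finger_gap: 64.0
```

```bash
python3 -c "
from h import *
c=wcam('w3b.png');to(566.6,332.8,64)
crop(c,220,130,420,280,4,'w3c.png')
s=camera('side');crop(s,210,100,310,220,5,'s3.png')
# expected base circle outline & ring pixel
for y in (332.8+38,): print(proj(c,[566.6+2.9,332.8+37.9,12]))
"
```

```text
pos [566.3 332.9  64.6] rot [ 3.141 -0.     1.494] gap 63.9 F [-0.6  0.7 -2.4] t 7.27
shift cm [-0.    0.03  0.06] turn [ 0.    -0.    -0.001]
[321.57855891 193.69097939]
```

View pics/w3c.png

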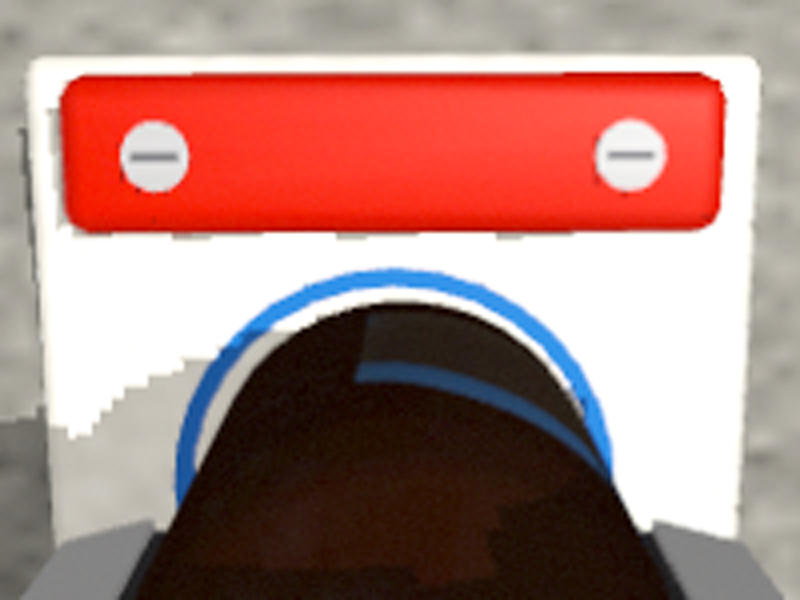

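View pics/s3.png

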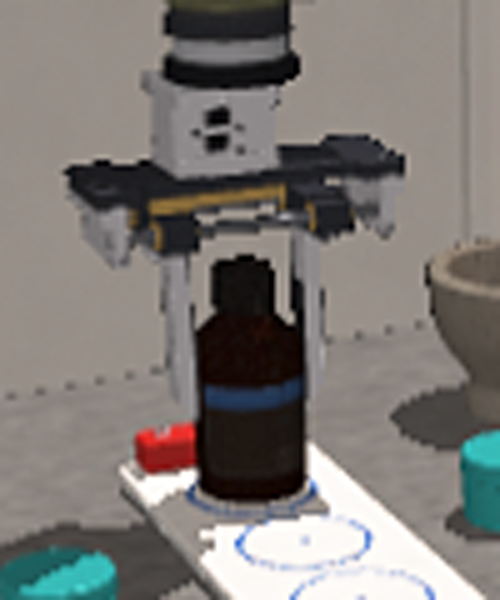

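Compared with the ring, the base is even front to back but about 1.5 mm too far in +x. I'll correct that and set it down.

Call:
{"name": "servo_tool", "arguments": {
  "series": [
    [0,-0.1,0,0,0,0],
    [0,-0.12,0.03,0,0,0],
    [0,-0.12,0.06,0,0,0],
    [0,-0.12,0.08,0,0,0],
    [0,-0.12,0.1,0,0,0],
    [0,-0.12,0.1,0,0,0],
    [0,-0.12,0.1,0,0,0],
    [0,-0.12,0.1,0,0,0],
    [0,-0.12,0.1,0,0,0],
    [0,-0.12,0.1,0,0,0]
  ]
}}

```text
clock: 8.15
eef_pos: [565.0, 333.1, 64.1]
eef_rot: [3.142, -0.0, 1.494]
wrist_force: [-3.7, -1.5, 5.8]
finger_gap: 63.8
```

```bash
python3 -c "
from h import *
to(565.2,332.8,64)"
```

```text
pos [565.  333.1  64.1] rot [ 3.142 -0.     1.494] gap 63.8 F [-3.7 -1.5  5.8] t 8.15
shift cm [-0.02  0.02  0.01] turn [ 0.    -0.    -0.001]
```

Call:
{"name": "servo_tool", "arguments": {
  "series": [
    [0,0,0,0,0,0],
    [0,0,0,0,0,0],
    [0,0,0,0,0,0],
    [0,0,0,0,0,0],
    [0,0,0,0,0,0],
    [0,0,0,0,0,0],
    [0,0,0,0,0,0],
    [0,0,0,0,0,0],
    [0,0,0,0,0,0],
    [0,0,0,0,0,0]
  ],
  "gripper": 9.4
}}

```text
clock: 8.98
eef_pos: [565.0, 332.9, 63.4]
eef_rot: [-3.142, 0.0, 1.494]
wrist_force: [0.7, 0.9, 0.1]
finger_gap: 93.8
```

Call:
{"name": "servo_tool", "arguments": {
  "series": [
    [0,0,-0.5,0,0,0],
    [0,0,-2,0,0,0],
    [0,0,-4.5,0,0,0],
    [0,0,-7,0,0,0],
    [0,0,-9.5,0,0,0],
    [0,0,-12,0,0,0],
    [0,0,-14,0,0,0],
    [-1,0,-16,0,0,0],
    [-3,0,-16.5,0,0,0],
    [-5,0,-16.5,0,0,0]
  ]
}}

```text
clock: 9.82
eef_pos: [561.5, 283.1, 230.9]
eef_rot: [3.139, -0.002, 1.495]
wrist_force: [0.5, 0.1, -0.3]
finger_gap: 93.7
```

```bash
python3 -c "
from h import *
c=wcam('w4.png');to(411.5,-297,230)"
```

```text
pos [561.5 279.8 230.1] rot [ 3.14  -0.     1.493] gap 94.1 F [-0.6 -3.  -0.3] t 9.87
shift cm [-5.867e+01 -1.044e+01 -3.000e-02] turn [ 0.002 -0.    -0.002]
```

View pics/w4.png

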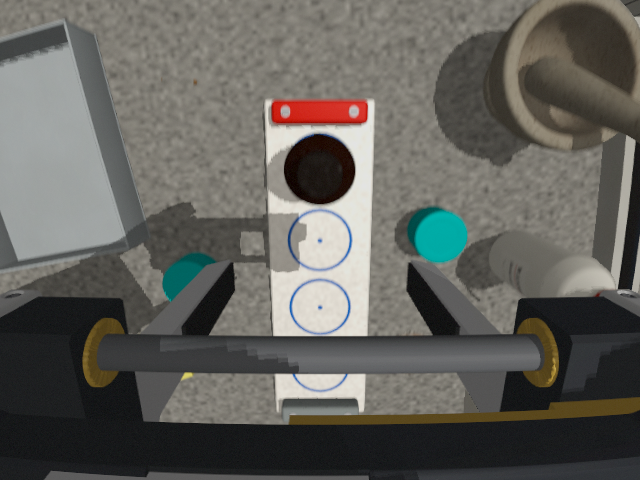

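The dark bottle stands centred on the ring next to red. Next is the label bottle.

Call:
{"name": "servo_tool", "arguments": {
  "series": [
    [-2.5,-0.4,0,0,0,0],
    [-6,-1,0,0,0,0],
    [-9.5,-1.7,0,0,0,0],
    [-13,-2.3,0,0,0,0],
    [-16.5,-2.9,0,0,0,0],
    [-20,-3.6,0,0,0,0],
    [-23.5,-4.2,0,0,0,0],
    [-27,-4.8,0,0,0,0],
    [-30.5,-5.4,0,0,0,0],
    [-34,-6,0,0,0,0]
  ]
}}

```text
clock: 10.7
eef_pos: [474.6, -52.6, 228.9]
eef_rot: [3.141, 0.0, 1.494]
wrist_force: [1.0, 0.3, -0.4]
finger_gap: 94.2
```

```bash
python3 -c "
from h import *
to(411.5,-297,230)"
```

```text
pos [474.6 -52.6 228.9] rot [3.141 0.    1.494] gap 94.2 F [ 1.   0.3 -0.4] t 10.7
shift cm [-24.85  -4.41  -0.11] turn [ 0.001  0.    -0.001]
```

Call:
{"name": "servo_tool", "arguments": {
  "series": [
    [-3.5,-0.6,0,0,0,0],
    [-7,-1.2,0,0,0,0],
    [-10.5,-1.9,0,0,0,0],
    [-14,-2.5,0,0,0,0],
    [-17,-3,0,0,0,0],
    [-19.5,-3.5,0,0,0,0],
    [-21.7,-3.9,0,0,0,0],
    [-23.2,-4.2,0,0,0,0],
    [-24,-4.3,0,0,0,0],
    [-24.2,-4.3,0,0,0,0]
  ]
}}

```text
clock: 11.53
eef_pos: [413.5, -290.1, 228.6]
eef_rot: [3.142, 0.0, 1.492]
wrist_force: [0.6, 0.4, 0.0]
finger_gap: 94.0
```

```bash
python3 -c "
from h import *
c=wcam();c=wcam();crop(c,220,140,420,290,4,'w5.png');to(411.5,-297,6+62-18.8)"
```

```text
pos [ 413.9 -288.9  228.5] rot [-3.142 -0.     1.494] gap 94.0 F [ 0.7  0.  -0.9] t 11.63
shift cm [-0.83 -0.18 17.93] turn [-0.    -0.    -0.001]
```

View pics/w5.png

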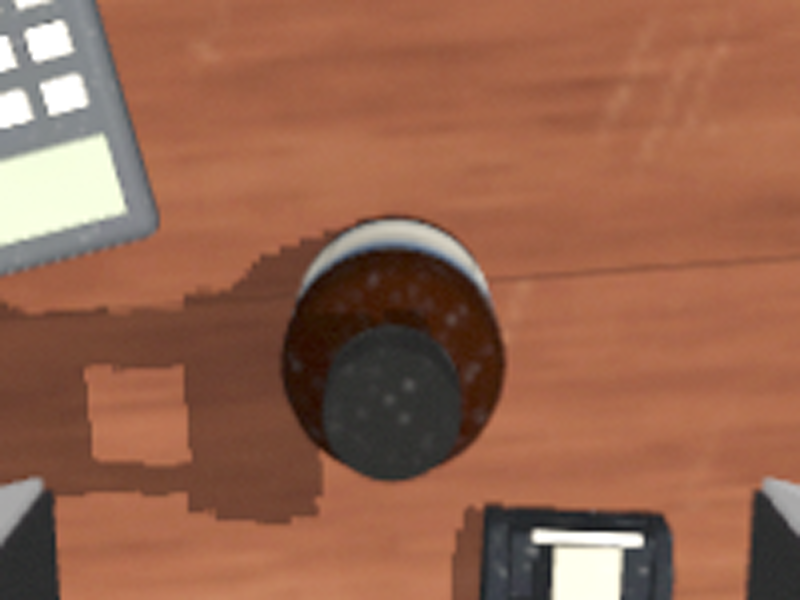

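```bash
python3 -c "
from h import *
c=wcam();print(toz(c,318.3,243.3,126), toz(c,(393.5)/4+220,(216+106+.0)/4+140,6+50))
# base far edge check: base front point at crop (393,216)
print(toz(c,318.3,140+216/4,6))"
```

```text
[ 411.00211311 -298.5320141   126.        ] [ 411.03309944 -293.96796694   56.        ]
[ 412.24612376 -273.58505402    6.        ]
```

Call:
{"name": "servo_tool", "arguments": {
  "series": [
    [-0.4,-0.05,1,0,0,0],
    [-0.8,-0.1,3,0,0,0],
    [-1,-0.1,5.5,0,0,0],
    [-1,-0.1,8,0,0,0],
    [-1,-0.1,10.5,0,0,0],
    [-1,-0.1,13,0,0,0],
    [-1,-0.1,15.2,0,0,0],
    [-1,-0.1,17,0,0,0],
    [-1,-0.1,17.7,0,0,0],
    [-1,-0.1,17.9,0,0,0]
  ]
}}

```text
clock: 12.52
eef_pos: [411.5, -298.3, 48.0]
eef_rot: [-3.14, -0.001, 1.494]
wrist_force: [0.2, 0.4, 1.1]
finger_gap: 93.9
```

Call:
{"name": "servo_tool", "arguments": {
  "series": [
    [0,0,0,0,0,0],
    [0,0,0,0,0,0],
    [0,0,0,0,0,0],
    [0,0,0,0,0,0],
    [0,0,0,0,0,0],
    [0,0,0,0,0,0],
    [0,0,0,0,0,0],
    [0,0,0,0,0,0],
    [0,0,0,0,0,0],
    [0,0,0,0,0,0]
  ],
  "gripper": 4.5,
  "grip_force": 20
}}

```text
clock: 13.35
eef_pos: [412.0, -299.2, 49.7]
eef_rot: [3.141, 0.0, 1.494]
wrist_force: [-3.2, 0.3, 5.3]
finger_gap: 53.4
```

```bash
python3 -c "
from h import *
to(560.1,248,140)"
```

```text
pos [ 412.  -299.2   49.7] rot [3.141 0.    1.494] gap 53.4 F [-3.2  0.3  5.3] t 13.35
shift cm [55.7  10.55 -9.04] turn [ 0.     0.    -0.001]
```

Call:
{"name": "servo_tool", "arguments": {
  "series": [
    [0,0,-0.3,0,0,0],
    [0,0,-1,0,0,0],
    [0,0,-2.2,0,0,0],
    [0,0,-4,0,0,0],
    [0.5,0.1,-6,0,0,0],
    [2,0.4,-7.5,0,0,0],
    [4.5,0.8,-8.5,0,0,0],
    [7.5,1.4,-9,0,0,0],
    [11,2.1,-9,0,0,0],
    [14.5,2.7,-9,0,0,0]
  ]
}}

```text
clock: 14.18
eef_pos: [450.3, -155.4, 140.2]
eef_rot: [3.141, 0.0, 1.493]
wrist_force: [0.2, -0.1, -1.2]
finger_gap: 53.9
```

Call:
{"name": "servo_tool", "arguments": {
  "series": [
    [3.5,0.7,0,0,0,0],
    [7,1.3,0,0,0,0],
    [10.5,2,0,0,0,0],
    [14,2.7,0,0,0,0],
    [17.5,3.3,0,0,0,0],
    [21,4,0,0,0,0],
    [24.5,4.7,0,0,0,0],
    [28,5.3,0,0,0,0],
    [31,5.9,0,0,0,0],
    [34,6.4,0,0,0,0]
  ]
}}

```text
clock: 15.02
eef_pos: [540.1, 179.3, 139.7]
eef_rot: [-3.142, -0.0, 1.494]
wrist_force: [0.5, 0.3, -1.5]
finger_gap: 53.5
```

```bash
python3 -c "
from h import *
to(558.8,248,70)"
```

```text
pos [540.1 179.3 139.7] rot [-3.142 -0.     1.494] gap 53.5 F [ 0.5  0.3 -1.5] t 15.02
shift cm [6.99 1.34 6.97] turn [-0.    -0.    -0.001]
```

Call:
{"name": "servo_tool", "arguments": {
  "series": [
    [2.5,0.4,0,0,0,0],
    [4.8,0.9,0.5,0,0,0],
    [6.4,1.2,1.5,0,0,0],
    [6.9,1.3,2.8,0,0,0],
    [7,1.3,4.2,0,0,0],
    [7,1.3,5.5,0,0,0],
    [7,1.3,6.5,0,0,0],
    [7,1.3,6.9,0,0,0],
    [7,1.3,7,0,0,0],
    [7,1.3,7,0,0,0]
  ]
}}

```text
clock: 15.85
eef_pos: [558.5, 245.8, 69.7]
eef_rot: [3.141, -0.0, 1.493]
wrist_force: [-0.5, 0.1, -1.8]
finger_gap: 54.1
```

```bash
python3 -c "
from h import *
camera('top');to(558.8,248,56)"
```

```text
pos [558.7 246.   70.1] rot [ 3.141 -0.     1.493] gap 53.7 F [ 0.1  0.3 -1.5] t 15.9
shift cm [ 0.2  -0.01  1.41] turn [ 0.001 -0.    -0.002]
```

Call:
{"name": "servo_tool", "arguments": {
  "series": [
    [0.2,0,0.3,0,0,0],
    [0.2,0,0.6,0,0,0],
    [0.2,0,0.9,0,0,0],
    [0.2,0,1.1,0,0,0],
    [0.2,0,1.25,0,0,0],
    [0.2,0,1.3,0,0,0],
    [0.2,0,1.35,0,0,0],
    [0.2,0,1.35,0,0,0],
    [0.2,0,1.35,0,0,0],
    [0.2,0,1.35,0,0,0]
  ]
}}

```text
clock: 16.73
eef_pos: [558.6, 248.2, 56.1]
eef_rot: [3.141, -0.0, 1.494]
wrist_force: [0.1, -0.3, -1.8]
finger_gap: 53.8
```

```bash
python3 -c "
from h import *
c=wcam();to(558.8,248,55.7)
crop(c,220,130,420,280,4,'w6.png')
"
```

```text
pos [558.6 248.2  56. ] rot [ 3.141 -0.     1.494] gap 53.2 F [-0.3 -0.1 -1.5] t 16.78
shift cm [-0.02  0.02  0.03] turn [ 0.    -0.    -0.001]
```

View pics/w6.png

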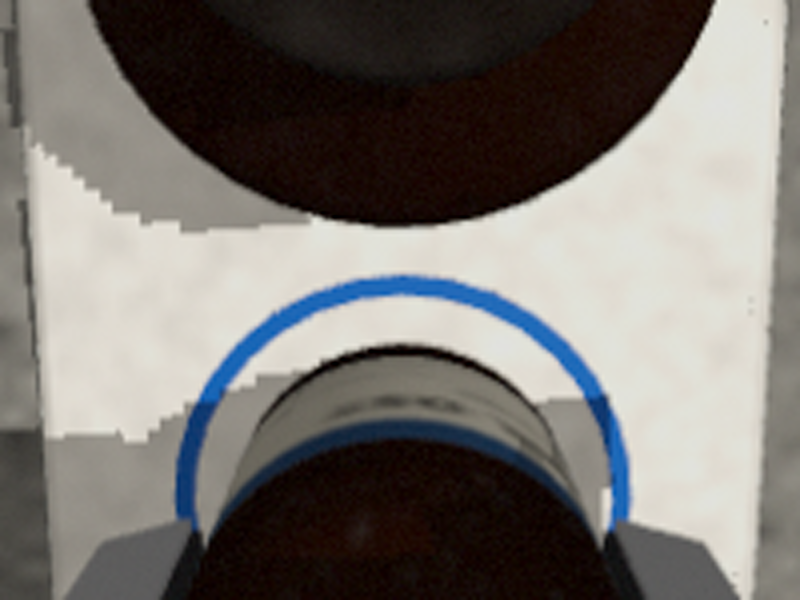

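Call:
{"name": "servo_tool", "arguments": {
  "series": [
    [0.1,0,0,0,0,0],
    [0.1,0,0.03,0,0,0],
    [0.1,0,0.05,0,0,0],
    [0.1,0,0.07,0,0,0],
    [0.1,0,0.08,0,0,0],
    [0.1,0,0.08,0,0,0],
    [0.1,0,0.08,0,0,0],
    [0.1,0,0.08,0,0,0],
    [0.1,0,0.08,0,0,0],
    [0.1,0,0.08,0,0,0]
  ]
}}

```text
clock: 17.62
eef_pos: [558.7, 249.4, 55.7]
eef_rot: [3.141, -0.0, 1.494]
wrist_force: [-2.9, -0.9, 5.8]
finger_gap: 53.6
```

Call:
{"name": "servo_tool", "arguments": {
  "series": [
    [0,0,0,0,0,0],
    [0,0,0,0,0,0],
    [0,0,0,0,0,0],
    [0,0,0,0,0,0],
    [0,0,0,0,0,0],
    [0,0,0,0,0,0],
    [0,0,0,0,0,0],
    [0,0,0,0,0,0],
    [0,0,0,0,0,0],
    [0,0,0,0,0,0]
  ],
  "gripper": 9.4
}}

```text
clock: 18.45
eef_pos: [558.6, 249.2, 55.1]
eef_rot: [-3.142, -0.0, 1.494]
wrist_force: [-0.2, -0.3, 0.2]
finger_gap: 94.1
```

Call:
{"name": "servo_tool", "arguments": {
  "series": [
    [0,0,-0.5,0,0,0],
    [0,0,-2,0,0,0],
    [0,0,-4.5,0,0,0],
    [0,0,-7,0,0,0],
    [0,0,-9.5,0,0,0],
    [0,0,-12,0,0,0],
    [0,0,-14,0,0,0],
    [-1,0,-16,0,0,0],
    [-3.5,0,-17,0,0,0],
    [-6,0,-17,0,0,0]
  ]
}}

```text
clock: 19.28
eef_pos: [554.4, 189.4, 228.2]
eef_rot: [3.138, -0.001, 1.495]
wrist_force: [0.5, 0.5, 0.0]
finger_gap: 93.7
```

```bash
python3 -c "
from h import *
c=wcam('w7.png');to(589,-310.5,220)"
```

```text
pos [554.2 185.3 227. ] rot [3.139 0.    1.493] gap 94.1 F [-1.1 -3.4  0.3] t 19.33
shift cm [-49.16   7.34   0.73] turn [ 0.003  0.    -0.002]
```

View pics/w7.png

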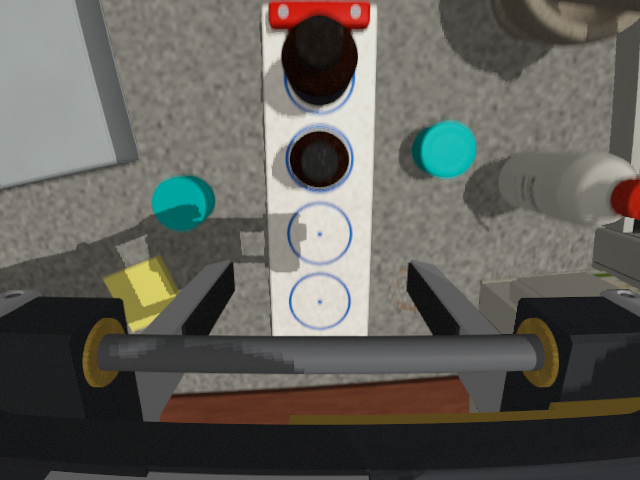

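Two are standing. Next is the white-cap bottle.

Call:
{"name": "servo_tool", "arguments": {
  "series": [
    [-3.5,0.4,0,0,0,0],
    [-7,0.8,0,0,0,0],
    [-10.5,1.2,0,0,0,0],
    [-14,1.6,0,0,0,0],
    [-17.5,2,0,0,0,0],
    [-21,2.6,0,0,0,0],
    [-24.5,3.2,0,0,0,0],
    [-28,3.8,0,0,0,0],
    [-31.5,4.4,0,0,0,0],
    [-35,5,0,0,0,0]
  ]
}}

```text
clock: 20.17
eef_pos: [576.8, -165.1, 225.6]
eef_rot: [3.141, 0.0, 1.494]
wrist_force: [2.4, -0.3, -0.2]
finger_gap: 93.8
```

Call:
{"name": "servo_tool", "arguments": {
  "series": [
    [-3,0.5,0,0,0,0],
    [-6,1,0,0,0,0],
    [-9,1.5,0,0,0,0],
    [-11.5,2,0,0,0,0],
    [-13.2,2.3,0,0,0,0],
    [-13.8,2.3,0,0,0,0],
    [-13.8,2.3,0,0,0,0],
    [-13.8,2.3,0,0,0,0],
    [-13.8,2.3,0,0,0,0],
    [-13.8,2.3,0,0,0,0]
  ]
}}

```text
clock: 21.0
eef_pos: [589.4, -301.6, 225.5]
eef_rot: [3.141, 0.0, 1.495]
wrist_force: [0.0, -0.0, -0.5]
finger_gap: 93.9
```

```bash
python3 -c "
from h import *
c=wcam();crop(c,220,140,420,290,4,'w8.png');to(588.5,-310,6+50-18.8)
print([proj(c,p).round(1) for p in ([588.5,-310,106],[578.5,-193,48])])"
```

```text
pos [ 589.5 -301.7  225.6] rot [3.141 0.    1.495] gap 93.7 F [ 0.6 -0.3 -0.7] t 21.05
shift cm [-0.83 -0.04 18.84] turn [ 0.  0. -0.]
[array([320.5, 236.5]), array([301.1, 104.8])]
```

View pics/w8.png

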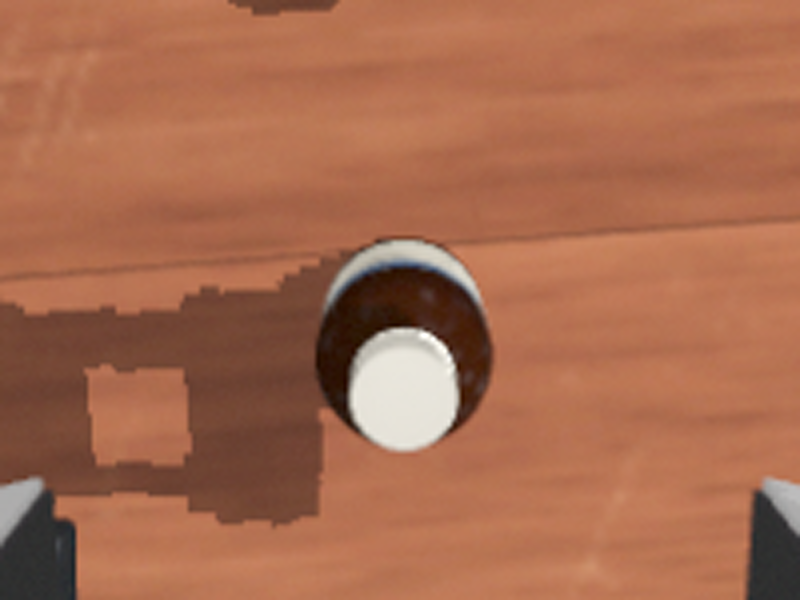

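Call:
{"name": "servo_tool", "arguments": {
  "series": [
    [-0.4,0,1,0,0,0],
    [-0.8,0,3,0,0,0],
    [-1,0,5.5,0,0,0],
    [-1,0,8,0,0,0],
    [-1,0,10.7,0,0,0],
    [-1,0,13.4,0,0,0],
    [-1,0,15.8,0,0,0],
    [-1,0,17.7,0,0,0],
    [-1,0,18.6,0,0,0],
    [-1,0,18.8,0,0,0]
  ]
}}

```text
clock: 21.88
eef_pos: [587.6, -312.2, 34.9]
eef_rot: [-3.139, -0.001, 1.494]
wrist_force: [0.1, -0.3, 0.0]
finger_gap: 93.8
```

Call:
{"name": "servo_tool", "arguments": {
  "series": [
    [0,0,0,0,0,0],
    [0,0,0,0,0,0],
    [0,0,0,0,0,0],
    [0,0,0,0,0,0],
    [0,0,0,0,0,0],
    [0,0,0,0,0,0],
    [0,0,0,0,0,0],
    [0,0,0,0,0,0],
    [0,0,0,0,0,0],
    [0,0,0,0,0,0]
  ],
  "gripper": 3.5,
  "grip_force": 12
}}

```text
clock: 22.72
eef_pos: [588.5, -312.8, 37.3]
eef_rot: [3.141, 0.0, 1.494]
wrist_force: [-0.9, -0.3, 1.6]
finger_gap: 43.7
```

```bash
python3 -c "
from h import *
to(552.4,163.3,150)"
```

```text
pos [ 588.5 -312.8   37.3] rot [3.141 0.    1.494] gap 43.7 F [-0.9 -0.3  1.6] t 22.72
shift cm [ 47.19  -7.26 -11.28] turn [ 0.     0.    -0.001]
```

Call:
{"name": "servo_tool", "arguments": {
  "series": [
    [0,0,-0.4,0,0,0],
    [0,0,-1.5,0,0,0],
    [0,0,-3.5,0,0,0],
    [0,0,-5.5,0,0,0],
    [0,0,-7.5,0,0,0],
    [1,-0.2,-9,0,0,0],
    [3,-0.5,-10,0,0,0],
    [6,-0.9,-10.3,0,0,0],
    [9.5,-1.5,-10.3,0,0,0],
    [13,-2,-10.3,0,0,0]
  ]
}}

```text
clock: 23.55
eef_pos: [578.2, -180.6, 141.4]
eef_rot: [3.14, 0.0, 1.493]
wrist_force: [0.1, -0.1, -1.2]
finger_gap: 43.6
```

Call:
{"name": "servo_tool", "arguments": {
  "series": [
    [3.5,-0.5,0,0,0,0],
    [7,-1,0,0,0,0],
    [10.5,-1.6,0,0,0,0],
    [14,-2.1,0,0,0,0],
    [17.5,-2.7,0,0,0,0],
    [21,-3.2,0,0,0,0],
    [24.5,-3.8,0,0,0,0],
    [27.5,-4.2,0,0,0,0],
    [30,-4.6,0,0,0,0],
    [31.5,-4.9,0,0,0,0]
  ]
}}

```text
clock: 24.38
eef_pos: [553.6, 138.8, 141.3]
eef_rot: [3.141, -0.001, 1.496]
wrist_force: [-0.3, -0.3, -1.3]
finger_gap: 44.0
```

```bash
python3 -c "
from h import *
to(552.4,163.8,60)"
```

```text
pos [553.6 138.8 141.3] rot [ 3.141e+00 -1.000e-03  1.496e+00] gap 44.0 F [-0.3 -0.3 -1.3] t 24.38
shift cm [ 2.48 -0.31  8.13] turn [ 0.001 -0.001  0.001]
```

Call:
{"name": "servo_tool", "arguments": {
  "series": [
    [1,-0.1,0.5,0,0,0],
    [2,-0.25,1.5,0,0,0],
    [2.4,-0.3,3,0,0,0],
    [2.5,-0.3,4.5,0,0,0],
    [2.5,-0.3,6,0,0,0],
    [2.5,-0.3,7.2,0,0,0],
    [2.5,-0.3,8,0,0,0],
    [2.5,-0.3,8.2,0,0,0],
    [2.5,-0.3,8.2,0,0,0],
    [2.5,-0.3,8.2,0,0,0]
  ]
}}

```text
clock: 25.22
eef_pos: [553.2, 161.3, 58.7]
eef_rot: [3.141, -0.0, 1.494]
wrist_force: [0.5, 0.7, 0.2]
finger_gap: 43.9
```

```bash
python3 -c "
from h import *
to(552.4,163.8,43.3)"
```

```text
pos [553.2 161.3  58.7] rot [ 3.141 -0.     1.494] gap 43.9 F [0.5 0.7 0.2] t 25.22
shift cm [ 0.24 -0.1   1.54] turn [ 0.001 -0.    -0.001]
```

Call:
{"name": "servo_tool", "arguments": {
  "series": [
    [0.2,-0.1,0.3,0,0,0],
    [0.25,-0.1,0.6,0,0,0],
    [0.25,-0.1,0.9,0,0,0],
    [0.25,-0.1,1.1,0,0,0],
    [0.25,-0.1,1.3,0,0,0],
    [0.25,-0.1,1.4,0,0,0],
    [0.25,-0.1,1.45,0,0,0],
    [0.25,-0.1,1.45,0,0,0],
    [0.25,-0.1,1.45,0,0,0],
    [0.25,-0.1,1.45,0,0,0]
  ]
}}

```text
clock: 26.05
eef_pos: [552.1, 164.0, 43.8]
eef_rot: [3.141, -0.0, 1.494]
wrist_force: [-0.4, -0.2, 0.1]
finger_gap: 43.8
```

```bash
python3 -c "
from h import *
c=wcam();to(552.4,163.8,43.3)
crop(c,220,130,420,280,4,'w9.png')
"
```

```text
pos [552.1 164.   43.8] rot [ 3.141 -0.     1.494] gap 43.7 F [0.2 0.6 0.4] t 26.1
shift cm [-0.02  0.03  0.05] turn [ 0.    -0.    -0.001]
```

View pics/w9.png

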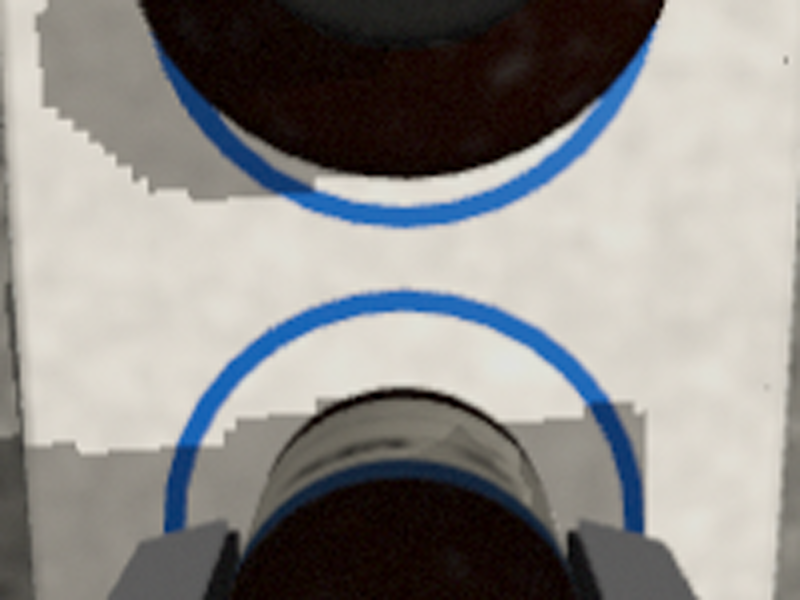

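Call:
{"name": "servo_tool", "arguments": {
  "series": [
    [0,0,0.02,0,0,0],
    [0,0,0.04,0,0,0],
    [0,0,0.06,0,0,0],
    [0,0,0.08,0,0,0],
    [0,0,0.08,0,0,0],
    [0,0,0.08,0,0,0],
    [0,0,0.08,0,0,0],
    [0,0,0.08,0,0,0],
    [0,0,0.08,0,0,0],
    [0,0,0.08,0,0,0]
  ]
}}

```text
clock: 26.93
eef_pos: [552.0, 164.0, 43.2]
eef_rot: [3.141, -0.0, 1.494]
wrist_force: [-1.4, -0.6, 6.2]
finger_gap: 44.0
```

Call:
{"name": "servo_tool", "arguments": {
  "series": [
    [0,0,0,0,0,0],
    [0,0,0,0,0,0],
    [0,0,0,0,0,0],
    [0,0,0,0,0,0],
    [0,0,0,0,0,0],
    [0,0,0,0,0,0],
    [0,0,0,0,0,0],
    [0,0,0,0,0,0],
    [0,0,0,0,0,0],
    [0,0,0,0,0,0]
  ],
  "gripper": 9.4
}}

```text
clock: 27.77
eef_pos: [552.0, 164.0, 42.9]
eef_rot: [3.142, 0.0, 1.494]
wrist_force: [-0.4, -0.6, -0.0]
finger_gap: 94.3
```

Call:
{"name": "servo_tool", "arguments": {
  "series": [
    [0,0,-0.5,0,0,0],
    [0,0,-2,0,0,0],
    [0,0,-4.5,0,0,0],
    [0,0,-7,0,0,0],
    [0,0,-9.5,0,0,0],
    [0,0,-12,0,0,0],
    [0,0,-14,0,0,0],
    [-1,0,-15,0,0,0],
    [-4,0,-15,0,0,0],
    [-7,0.5,-15,0,0,0]
  ]
}}

```text
clock: 28.6
eef_pos: [551.0, 93.1, 193.2]
eef_rot: [3.141, -0.0, 1.496]
wrist_force: [0.5, -0.0, -1.2]
finger_gap: 93.8
```

```bash
python3 -c "
from h import *
c=wcam('w10.png');to(578.5,-190,200)"
```

```text
pos [551.6  88.2 192.8] rot [3.142e+00 1.000e-03 1.492e+00] gap 93.8 F [-0.3 -5.   0. ] t 28.65
shift cm [-27.52   4.86  -0.68] turn [ 0.     0.001 -0.003]
```

View pics/w10.png

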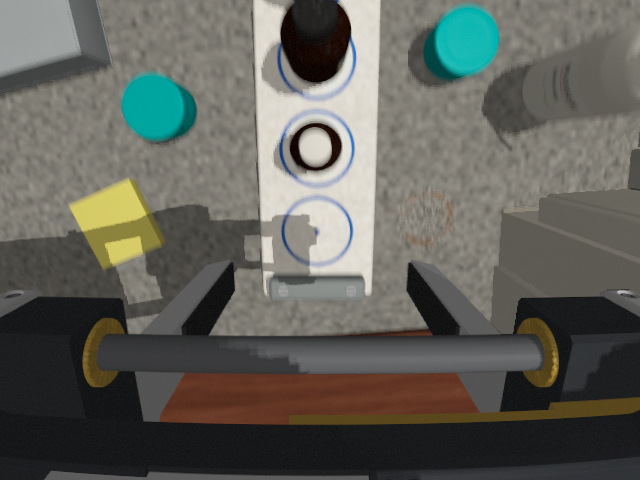

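Now the white jar.

Call:
{"name": "servo_tool", "arguments": {
  "series": [
    [-3.5,0.6,0,0,0,0],
    [-7,1.2,0,0,0,0],
    [-10.5,1.8,0,0,0,0],
    [-14,2.5,0,0,0,0],
    [-17.5,3.1,0,0,0,0],
    [-21,3.7,0,0,0,0],
    [-24,4.2,0,0,0,0],
    [-26,4.6,0,0,0,0],
    [-27.2,4.8,0,0,0,0],
    [-27.2,4.8,0,0,0,0]
  ]
}}

```text
clock: 29.48
eef_pos: [578.0, -183.3, 192.2]
eef_rot: [-3.141, -0.0, 1.491]
wrist_force: [0.3, 0.5, -1.1]
finger_gap: 93.8
```

```bash
python3 -c "
from h import *
camera('top');camera('top')
c=wcam();crop(c,220,140,420,290,4,'w11.png');to(578.5,-193.5,6+34-18.8)
print([proj(c,p).round(1) for p in ([578.5,-193.5,48],[578.5,-193.5+30,48],[578.5,-193.5-30,48],[608.5,-193.5,48],[548.5,-193.5,48])])"
```

```text
pos [ 578.4 -180.1  192.7] rot [-3.141 -0.     1.495] gap 93.9 F [-0.3  0.1 -0. ] t 29.63
shift cm [-1.34  0.12 17.15] turn [-0. -0. -0.]
[array([322.2, 234.5]), array([319.8, 203.1]), array([324.5, 264.5]), array([353.9, 232.1]), array([290.6, 236.8])]
```

View pics/w11.png

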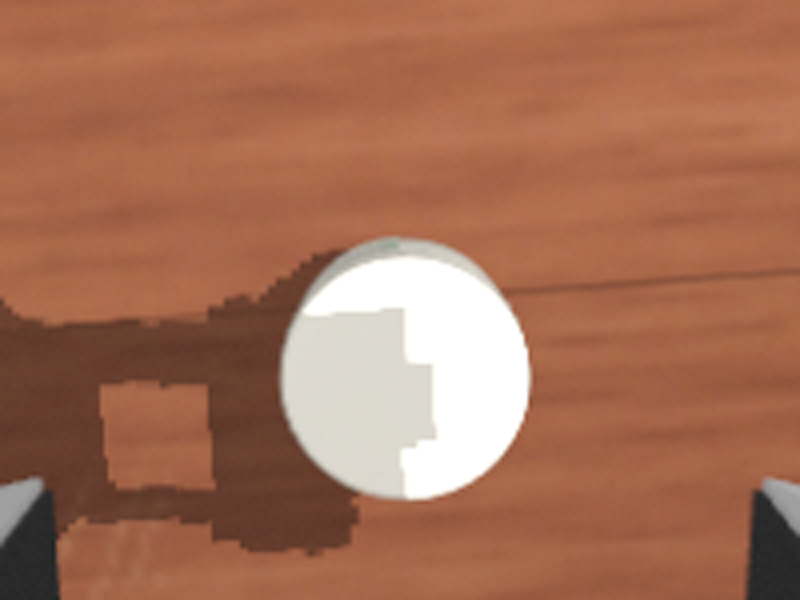

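Call:
{"name": "servo_tool", "arguments": {
  "series": [
    [-0.5,0,1,0,0,0],
    [-1,0.1,3,0,0,0],
    [-1.3,0.1,5.5,0,0,0],
    [-1.3,0.1,8,0,0,0],
    [-1.3,0.1,10.5,0,0,0],
    [-1.3,0.1,12.8,0,0,0],
    [-1.3,0.1,14.8,0,0,0],
    [-1.3,0.1,16.2,0,0,0],
    [-1.3,0.1,16.9,0,0,0],
    [-1.3,0.1,17.1,0,0,0]
  ]
}}

```text
clock: 30.47
eef_pos: [577.9, -193.3, 20.3]
eef_rot: [-3.14, -0.001, 1.495]
wrist_force: [-0.2, 0.4, -0.5]
finger_gap: 94.2
```

Call:
{"name": "servo_tool", "arguments": {
  "series": [
    [0,0,0,0,0,0],
    [0,0,0,0,0,0],
    [0,0,0,0,0,0],
    [0,0,0,0,0,0],
    [0,0,0,0,0,0],
    [0,0,0,0,0,0],
    [0,0,0,0,0,0],
    [0,0,0,0,0,0],
    [0,0,0,0,0,0],
    [0,0,0,0,0,0]
  ],
  "gripper": 5,
  "grip_force": 12
}}

```text
clock: 31.3
eef_pos: [578.7, -194.2, 22.3]
eef_rot: [3.141, 0.0, 1.494]
wrist_force: [-1.4, 0.3, 5.0]
finger_gap: 60.2
```

```bash
python3 -c "
from h import *
to(546,78.6,110)"
```

```text
pos [ 578.7 -194.2   22.3] rot [3.141 0.    1.494] gap 60.2 F [-1.4  0.3  5. ] t 31.3
shift cm [26.95 -5.36 -8.78] turn [ 0.     0.    -0.001]
```

Call:
{"name": "servo_tool", "arguments": {
  "series": [
    [0,0,-0.4,0,0,0],
    [0,0,-1.5,0,0,0],
    [0,0,-3.5,0,0,0],
    [0,0,-5.5,0,0,0],
    [0.5,-0.1,-7.3,0,0,0],
    [2,-0.4,-8.5,0,0,0],
    [4.5,-0.9,-8.8,0,0,0],
    [7.5,-1.5,-8.8,0,0,0],
    [11,-2.2,-8.8,0,0,0],
    [14.5,-2.9,-8.8,0,0,0]
  ]
}}

```text
clock: 32.13
eef_pos: [560.4, -46.2, 110.7]
eef_rot: [3.141, 0.0, 1.493]
wrist_force: [0.1, 0.3, -1.0]
finger_gap: 59.8
```

Call:
{"name": "servo_tool", "arguments": {
  "series": [
    [3.5,-0.7,0,0,0,0],
    [6.5,-1.3,0,0,0,0],
    [9,-1.8,0,0,0,0],
    [11,-2.2,0,0,0,0],
    [12.2,-2.4,0.5,0,0,0],
    [12.3,-2.4,1.5,0,0,0],
    [12.3,-2.4,2.5,0,0,0],
    [12.3,-2.4,3.5,0,0,0],
    [12.3,-2.4,4.2,0,0,0],
    [12.3,-2.4,4.5,0,0,0]
  ]
}}

```text
clock: 32.97
eef_pos: [545.8, 76.1, 63.0]
eef_rot: [-3.139, 0.0, 1.492]
wrist_force: [-0.4, 0.0, -1.8]
finger_gap: 60.4
```

```bash
python3 -c "
from h import *
camera('top');to(546,78,28.3)"
```

```text
pos [545.8  76.2  63.2] rot [-3.139  0.     1.493] gap 60.1 F [-0.2  0.8 -0.7] t 33.02
shift cm [0.18 0.01 3.49] turn [-0.002  0.    -0.002]
```

Call:
{"name": "servo_tool", "arguments": {
  "series": [
    [0.2,0,0.5,0,0,0],
    [0.2,0,1.2,0,0,0],
    [0.2,0,1.9,0,0,0],
    [0.2,0,2.5,0,0,0],
    [0.2,0,2.9,0,0,0],
    [0.2,0,3.2,0,0,0],
    [0.2,0,3.3,0,0,0],
    [0.2,0,3.3,0,0,0],
    [0.2,0,3.3,0,0,0],
    [0.2,0,3.3,0,0,0]
  ]
}}

```text
clock: 33.85
eef_pos: [546.6, 79.2, 32.1]
eef_rot: [3.141, -0.0, 1.494]
wrist_force: [-0.5, -0.4, -1.3]
finger_gap: 60.3
```

```bash
python3 -c "
from h import *
c=wcam();to(546,78,28.3)
crop(c,220,130,420,280,4,'w12.png')
"
```

```text
pos [546.6  79.2  32.1] rot [ 3.141 -0.     1.494] gap 60.6 F [-0.7 -0.  -1.4] t 33.9
shift cm [-0.12 -0.05  0.38] turn [ 0.    -0.    -0.001]
```

View pics/w12.png

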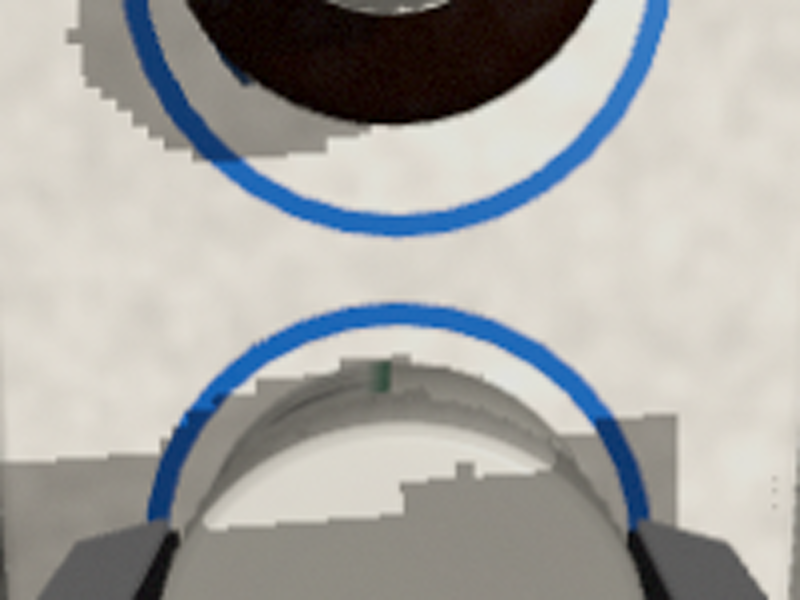

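Call:
{"name": "servo_tool", "arguments": {
  "series": [
    [-0.05,-0.05,0.08,0,0,0],
    [-0.1,-0.05,0.16,0,0,0],
    [-0.1,-0.05,0.22,0,0,0],
    [-0.1,-0.05,0.28,0,0,0],
    [-0.1,-0.05,0.32,0,0,0],
    [-0.1,-0.05,0.35,0,0,0],
    [-0.1,-0.05,0.38,0,0,0],
    [-0.1,-0.05,0.41,0,0,0],
    [-0.1,-0.05,0.43,0,0,0],
    [-0.1,-0.05,0.43,0,0,0]
  ]
}}

```text
clock: 34.73
eef_pos: [545.9, 78.2, 28.2]
eef_rot: [3.142, 0.0, 1.494]
wrist_force: [-5.7, -0.9, 9.3]
finger_gap: 59.7
```

```bash
python3 -c "
from h import *
to(546,78,28.3)
s=camera('side');crop(s,220,140,350,260,5,'s4.png')"
```

```text
pos [545.9  78.2  28.2] rot [3.142 0.    1.494] gap 59.7 F [-5.7 -0.9  9.3] t 34.73
shift cm [-0.02  0.01 -0.01] turn [ 0.     0.    -0.001]
```

View pics/s4.png

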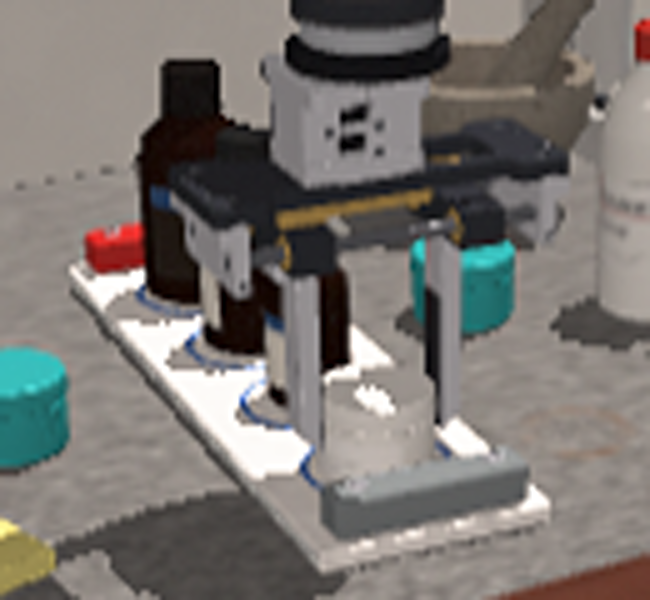

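The jar is resting on its ring. I'll release it and back straight up, then off toward -y.

Call:
{"name": "servo_tool", "arguments": {
  "series": [
    [0,0,0,0,0,0],
    [0,0,0,0,0,0],
    [0,0,0,0,0,0],
    [0,0,0,0,0,0],
    [0,0,0,0,0,0],
    [0,0,0,0,0,0],
    [0,0,0,0,0,0],
    [0,0,0,0,0,0],
    [0,0,0,0,0,0],
    [0,0,0,0,0,0]
  ],
  "gripper": 9.4
}}

```text
clock: 35.62
eef_pos: [545.9, 78.2, 27.5]
eef_rot: [-3.142, 0.0, 1.494]
wrist_force: [-0.1, -1.1, 0.3]
finger_gap: 94.2
```

Call:
{"name": "servo_tool", "arguments": {
  "series": [
    [0,0,-0.5,0,0,0],
    [0,0,-2,0,0,0],
    [0,0,-4.5,0,0,0],
    [0,0,-7,0,0,0],
    [0,0,-9.5,0,0,0],
    [0,0,-12,0,0,0],
    [0,0,-14,0,0,0],
    [-1,0,-16,0,0,0],
    [-3,-0.5,-18,0,0,0],
    [-6,-1,-20,0,0,0]
  ]
}}

```text
clock: 36.45
eef_pos: [531.0, 19.7, 228.8]
eef_rot: [3.141, -0.0, 1.496]
wrist_force: [0.3, 0.8, -0.2]
finger_gap: 93.9
```

Call:
{"name": "servo_tool", "arguments": {
  "series": [
    [-3,-1,-1,0,0,0],
    [-6,-2,-2,0,0,0],
    [-9,-3.5,-2,0,0,0],
    [-12,-5,-2,0,0,0],
    [-14,-7,-2,0,0,0],
    [-15,-9,-2,0,0,0],
    [-15,-11,-2,0,0,0],
    [-15,-11.5,-2,0,0,0],
    [-15,-11.5,-2,0,0,0],
    [-15,-11.5,-2,0,0,0]
  ]
}}

```text
clock: 37.28
eef_pos: [405.7, -121.5, 248.0]
eef_rot: [3.14, 0.0, 1.494]
wrist_force: [-0.0, -1.2, 0.1]
finger_gap: 94.1
```

```bash
python3 -c "
from h import *
to(546,78,28.3)
s=camera('side');crop(s,220,140,350,260,5,'s5.png')
cv2.imwrite('pics/side5.png',s['pixels'][:,:,::-1])
c=camera('top');crop(c,140,180,340,280,4,'t5.png');cv2.imwrite('pics/top5.png',c['pixels'][:,:,::-1])"
```

```text
pos [ 405.7 -121.5  248. ] rot [3.14  0.    1.494] gap 94.1 F [-0.  -1.2  0.1] t 37.28
shift cm [20.98 12.43 21.98] turn [ 0.001  0.    -0.001]
```

View pics/s5.png

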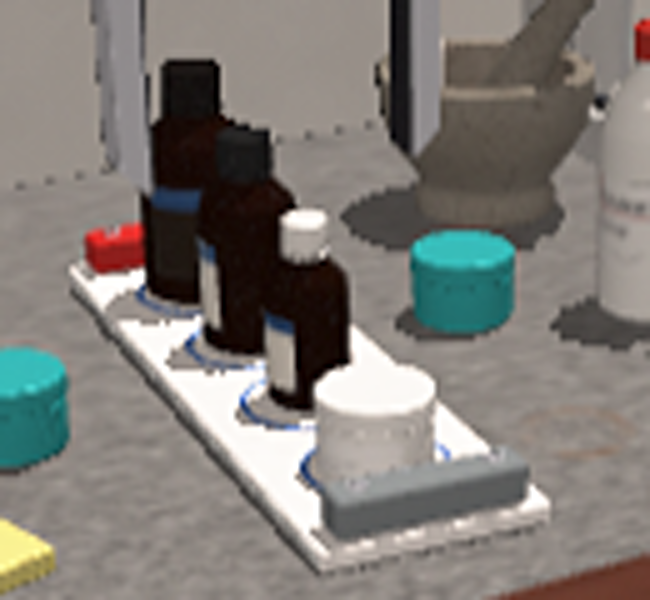

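View pics/t5.png

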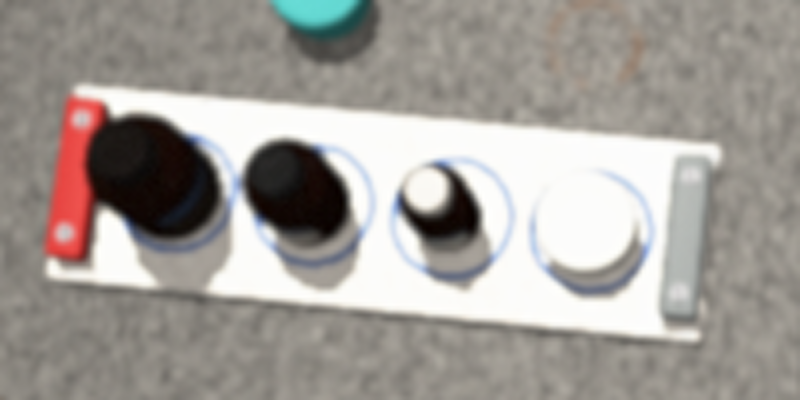

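View pics/top5.png

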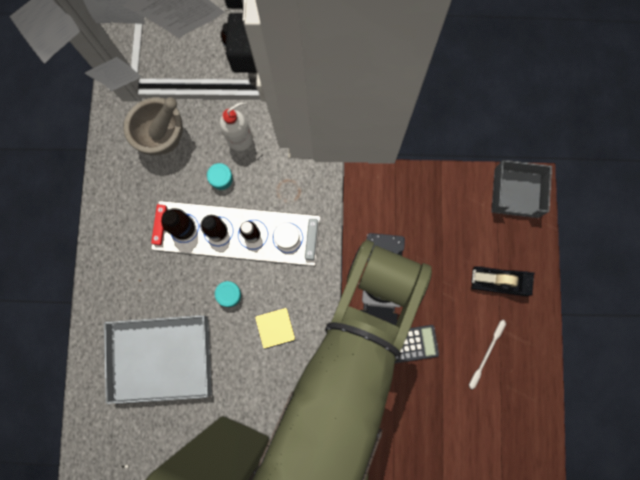

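All four stand upright in the right order, and the dispenser hasn't moved. Before handing in, I'll check the centring numerically from the top and side views.

```bash
python3 - <<'E'
from h import *
c=camera("top");s=camera("side")
d=np.array([6.43,84.75])/85
R=[(566.6,332.8),(560.1,248.0),(553.7,163.3),(547.3,78.5)]
o=lambda U,f,a:(U+.5)/f-.5+a
spec=[(147,32,91),(132,27,81),(112,22,67),(54,30,42)]
for name,cam,(u0,v0,u1,v1),f in (("t6.png",c,(140,180,340,280),4),("s6.png",s,(220,140,350,260),5)):
    im=cv2.resize(np.ascontiguousarray(cam["pixels"][v0:v1,u0:u1,::-1]),None,fx=f,fy=f,interpolation=cv2.INTER_CUBIC)
    for (x,y),(zt,r,zb) in zip(R,spec):
        for z,rr in ((12.,r if zt!=54 else 29),(12.+zb,r)):
            pts=np.array([((proj(cam,[x+rr*np.cos(a),y+rr*np.sin(a),z])-[u0,v0]+.5)*f-.5) for a in np.linspace(0,2*np.pi,40)])
            cv2.polylines(im,[pts.round().astype(int)],True,(0,255,0),1)
    cv2.imwrite("pics/"+name,im)
for n,(u,v),z in [("dark",(122,146),147),("label",(275,168),132),("wc",(427,190),112),("jar",(587,220),54)]:
    print(n,toz(c,o(u,4,140),o(v,4,180),z).round(1))
E
```

```text
dark [567.4 330.6 147. ]
label [559.5 247.3 132. ]
wc [552.3 164.2 112. ]
jar [546.8  77.7  54. ]
```

View pics/t6.png

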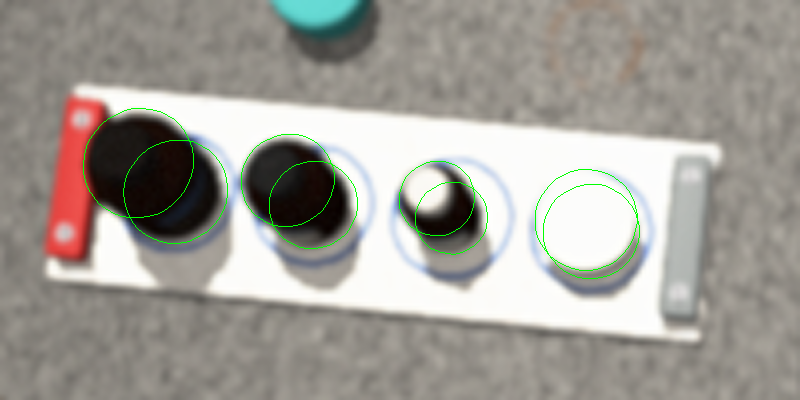

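View pics/s6.png

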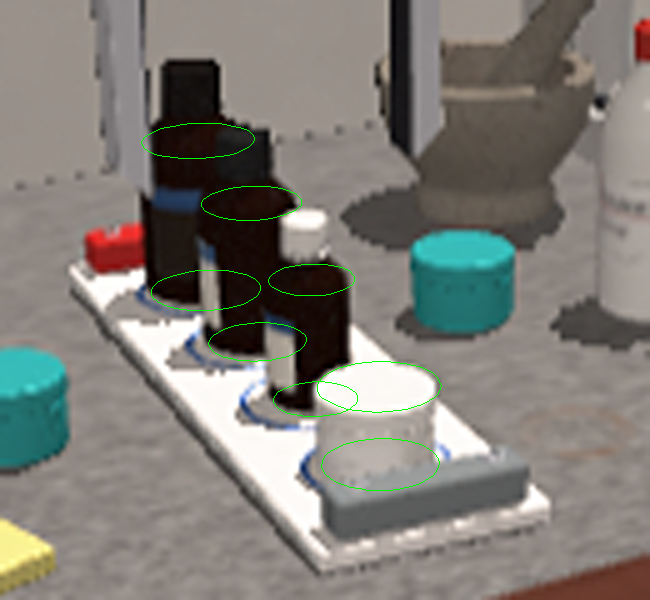

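The top-view positions are within about 2.5 mm of the ring centres, and the wrist views agree. Handing in.

```bash
python3 -c "
from cell import *
print(sign_off(), read_state()['clock'])"
```

```text
the job is handed in; nothing more can be done
the job is handed in; nothing more can be done
```

The four containers stand upright on the blue rings in height order: dark bottle next to the red stop, then label bottle, white-cap bottle, and the white jar next to the grey stop. Each was set down until the wrist felt a light contact of about 6–9 N, then released. I handed the job in at roughly 37 s.

**Centring:** the last top-view measurement puts dark about 2.3 mm off its ring centre, label 0.9 mm, white-cap 1.7 mm and jar 0.9 mm. The wrist views taken just before each release agreed to about 1–2 mm.

**Disagreements:** the side-camera overlay sat about 1 px (around 2 mm) off for all four, within its calibration tolerance. At the start, the side view had placed the bottles 5–10 mm from where the top view did. I went by the top and wrist views, and each grasp closed on the expected diameter.

**Bystanders:** the tape dispenser and the look-alike teal jars appear unmoved in the last picture, and the gripper was well clear of everything.

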